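# Show the apprentice which die goes where in the hand press

## Robot

A 6-joint arm with a two-finger parallel gripper is mounted at the origin on the work surface. World frame = base frame: x ahead of the robot, y to its left, z up, the work surface at z = 0. Lengths are in m, angles in degrees, forces in N, time in s.
With the tool pointing down it reaches from about 0.25 to 0.725 m from the base axis. Payload 9.7 kg.
Tool frame: the origin (TCP) lies at the centre of the arm's flange, where the gripper is bolted on; the fingertips stand bot.tips_ahead ahead of it and the grasp point (between the pads) lies 155 mm ahead of it (bot.tips_ahead is the distance from the TCP to the fingertips, in m); z points along the fingers, y is the line along which they close (so a half turn about z gives the same grasp; the last joint's range is limited). The gripper opens to 85 mm and grips with 20 to 120 N. Pads are 22 mm wide; open, the fingers measure 114 mm over their backs; the gripper's body (76 mm by 85 mm) begins 54 mm behind the grasp point. The pads swing forward as they close: fully open they stand 13 mm farther back than shut.
Start: joints at [-71.505, 4.979, 10.078, 95.1, 0, 90], TCP at [0.174, -0.522, 0.405] pointing down, gripper open.
Joint ranges: [-179.16, 179.16], [-48.56, 103.87], [-65.8, 70.77], [-126.05, 130.52], [-82.76, 87.17], [-180, 180]. Speed limits (degrees/s): [127.2, 127.2, 147.25, 180, 180, 180].

## Interface

Orientations are given as [roll, pitch, yaw] about the fixed x, y, z axes, in that order (R = Rz(yaw) Ry(pitch) Rx(roll)).
In Python, from workcell import bot gives the robot as it stands.
- The arm moves only by the tool drive_tool, never from a script. Its argument "plan" is a list of rows, each an object of numbers: "dx", "dy", "dz": the shift along the tool's x, y, z in m; "roll": the turn about the tool's z in rad; "hand": the finger opening in m, from 0 to 0.0854. In form: [{"dx": .., "dy": .., "dz": .., "roll": .., "hand": ..}, ...]. A call has 1 to 20 rows; each row is the pose to reach, as a shift and turn from the pose commanded when the call began, along the tool's axes at that moment; what a row does not reach only later rows make up. A row lasts 1/12 s, in which the tool goes at most 41.7 mm and 7.16 degrees, less where a joint would pass 70% of its speed; a pose out of reach is approached as far as the arm can. A call with a gripper value outside its range is refused whole. The fingers move at their own pace and stop on an object; "force" is the grip in N (left out, the last holds). Time passes only in rows, so rows that repeat a pose let the fingers close. It gives the time, the measured TCP pose, the force and the opening at its end, in the units of the state.
- bot.get_obs(): the state, without advancing time (a new reading comes with each control period).
- bot.camera(name): name is "scene" or "top" or "wrist"; returns a dict with "frame" (420x560x3 uint8, red, green, blue), "z_map" (420x560 float32, m along the optical axis (not along the pixel's ray), 0 where there is no reading), "mtx" (3x3 intrinsics, pixels), "R" (3x3) and "t" (3): a world point X has camera coordinates R X + t. Camera axes: x right, y down, z forward; pixel columns grow to the right and rows downward; lengths in m; the calibration is good to about 2 mm. A picture is of the moment at which its call begins.
- bot.job_done(): hands the job in, once; it reports no verdict.
The state is a dict: "time": time; "q": joint angles; "qd": joint speeds; "joint_efforts": joint torques, N m; "ee_pos": TCP position; "tcp_rot": TCP orientation; "wrist_force": force on the tool from outside, world axes, zero at the start; "torque": the same for the moment, N m; "opening": finger opening in m.
Only numpy, scipy, OpenCV 4.12 (cv2) and the standard library are available. Lean on these libraries where they do the work, as an engineer would, in place of code of your own. Each camera call takes 0.05 s, during which the arm holds its last target. There are 200 camera calls.

## Task

Make the hand press safe by pushing its ram lock lever right back to its stop, away from the seat. Then show the apprentice the set-up by pointing down with the fingertips: hold them for two seconds about 3 cm above the middle of the widest of the three steel dies on the wooden board, and after that, in the same way, above the empty round seat in the press's loading plate. Touch neither the dies nor the plate, do not bring the fingertips down over the two wrong dies, and leave everything else where it is.

Things in the scene. Friction and masses are not known exactly. Their poses are not given: they have to be found in the camera images.
- press: Blue hand press fixed to the bench. Origin: on the bench below it; x points from seat to column (front faces -x), y left, z up. Base x -210..190, y -75..75, 30 mm high. Column and head at x -5..185; head 85 mm wide, z 195..270, cross shaft 120 mm wide in it; operating handle on the +y side up to z 390. The head's front is 130 mm behind the seat's middle.
- lock_base: Dark steel block of the ram lock, beside the press on its right, 80 (x) x 50 (y) x 55 mm high, with a round boss up to 78 mm. Origin: centre of its underside on the bench, at x -60, y -130 in the press frame; axes as the press. It carries the lock lever, pivoted 65 mm above the origin about the y axis.
- lock_tip (a point): Centre of the black ball, 28 mm in diameter, at the top of the ram lock lever, a steel rod 12 mm thick. Pivot to ball centre 100 mm. The ball swings in a vertical plane along the press's x, 153 to 165 mm above the bench.
- lock (a joint): Angle of the lock lever in rad: 0 leans 0.5 rad to the press's -x (forward), 0.5 is upright, 1.0 is its back stop, leaning 0.5 rad to +x (ram locked). Starts between 0 and 0.45; counts as back above 0.93. It is stiff (about 1.5 N at the ball moves it) and stays where it is left.
- seat (a point): Centre of the mouth of the empty round seat, a recess 73 mm wide and 10 mm deep, in the steel loading plate (115 x 94 mm) in front of the press. The mouth is level with the plate's top, 46 mm above the bench, and lies at x -135, y 0 in the press frame.
- plate: The steel loading plate, 115 (along x) x 94 x 16 mm thick, fixed on the press base. Origin: centre of its underside, 16 mm below the seat's mouth; axes as the press.
- board: Fixed wooden die board, 240 (x) x 250 (y) x 18 mm thick. Origin: centre of its underside on the bench.
- die_wide: The widest die: a plain steel stepped disc, 68 mm in diameter, 34 mm high, standing on the board. Origin: centre of its underside; z up.
- die_mid: The middle die: the same shape, 52 mm in diameter, 46 mm high. Origin: centre of its underside.
- die_slim: The narrowest die: the same shape, 38 mm in diameter, 56 mm high. Origin: centre of its underside.
- punch: Bystander: dark steel hand punch standing on the board, 26 mm wide at the foot, 90 mm high. Origin: centre of its underside.
- pot: Bystander: small open brass rivet pot on the board, 36 mm wide, 26 mm high. Origin: centre of its underside.
- tape: Bystander: empty cardboard ring, 90 mm wide, 45 mm high, on the bench. Origin: centre of its underside.
- tube: Bystander: cardboard tube standing on the bench, 56 mm wide, 150 mm high. Origin: centre of its underside.
- jar: Bystander: glass jar with steel cap, 64 mm wide, 85 mm high. Origin: centre of its underside.

How it is judged:
By the outcome, as a careful person would: the job done as asked, in the order asked, and still so for the second after the job is handed in, with the robot touching nothing.
It also fails if it takes over 61 s, if anything falls off the work surface, if the arm or the gripper's body presses on something with over 40 N, if the wrist force passes 120 N, or if a joint passes its speed limit or range.

## Working session

There is one attempt and no reset: what is moved stays moved. The work goes in short steps, Python scripts to look and compute and a tool call to move; the robot and the scene stay as the last step left them, time stands still between calls to the robot, and variables do not carry over. Pictures are saved under pics/ and viewed, on a budget of 10 in all, crops included, one or two more only if the job needs it, and the job is handed in when it is done.

Besides the shell and the picture viewer there is one more tool, called after "Request:" as name([rows], argument=value, ...), one row to a line, values as JSON. drive_tool: Moves the arm, as the interface text tells. Its arguments: {"type":"object","properties":{"plan":{"type":"array","items":{"type":"object","properties":{"dx":{"type":"number"},"dy":{"type":"number"},"dz":{"type":"number"},"roll":{"type":"number"},"hand":{"type":"number"}}}},"force":{"type":"number"}},"required":["plan"]}

```bash
mkdir -p pics; python3 - <<'E'
from workcell import bot
import cv2,numpy as np
o=bot.get_obs();print({k:o[k] for k in('time','ee_pos','tcp_rot','opening')},bot.tips_ahead)
for n in('scene','top'):
    c=bot.camera(n);cv2.imwrite(f'pics/{n}0.png',c['frame'][:,:,::-1]);np.savez(f'{n}0.npz',**c)
    print(n,c['mtx'].tolist(),(-c['R'].T@c['t']).tolist(),c['R'].round(3).tolist())
E
```

```text
{'time': 0.0, 'ee_pos': array([ 0.17449271, -0.5215833 ,  0.40399314]), 'tcp_rot': array([-1.79924184e+02,  6.41826722e-04,  1.84965242e+01]), 'opening': 0.08525805295772484} 0.1734
scene [[485.72426585913115, 0.0, 288.10332464925887], [0.0, 485.72426585913115, 202.2346208614038], [0.0, 0.0, 1.0]] [1.2991298956384698, -0.46731855846392867, 0.6056250865164907] [[0.549, 0.835, -0.02], [0.425, -0.3, -0.854], [-0.719, 0.461, -0.52]]
top [[483.755413374215, 0.0, 280.80867066437173], [0.0, 483.755413374215, 214.7900571113746], [0.0, 0.0, 1.0]] [0.4060659328216982, -0.03995106579643756, 1.2750907024463274] [[-0.005, -1.0, 0.004], [-0.988, 0.005, -0.156], [0.156, -0.005, -0.988]]
```

View pics/scene0.png

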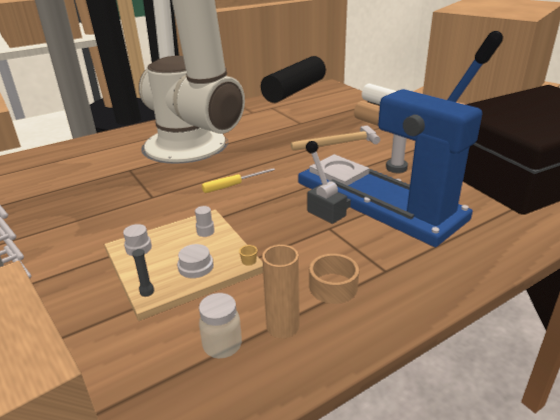

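View pics/top0.png

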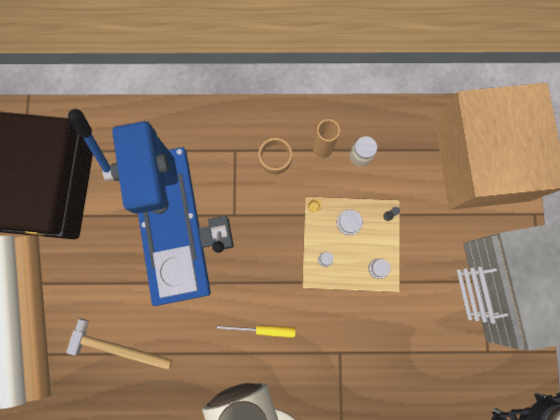

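The scene view shows the board with dies at (137,238), (195,260) (widest) and (204,220), the lever ball at (312,147), and the plate at (338,170). In the top view the plate is around (176,271), the ball at (218,246), the wide die at (349,222), mid at (380,268), slim at (326,259), the punch at (391,214) and the pot at (314,206).

```bash
cat > h.py <<'E'
import numpy as np,cv2
def ray(c,uv,z):
    C=-c['R'].T@c['t'];d=c['R'].T@np.linalg.inv(c['mtx'])@np.array([uv[0],uv[1],1.]);return C+d*(z-C[2])/d[2]
def pix(c,X):
    p=c['mtx']@(c['R']@np.asarray(X)+c['t']);return p[:2]/p[2]
def cloud(c):
    v,u=np.mgrid[:420,:560];z=c['z_map'];P=np.stack([(u-c['mtx'][0,2])/c['mtx'][0,0]*z,(v-c['mtx'][1,2])/c['mtx'][1,1]*z,z],-1)
    return (P-c['t'])@c['R']
def tri(ca,ua,cb,ub):
    A=[];
    for c,u in((ca,ua),(cb,ub)):
        P=c['mtx']@np.c_[c['R'],c['t']];A+= [u[0]*P[2]-P[0],u[1]*P[2]-P[1]]
    X=np.linalg.svd(np.array(A))[2][-1];return X[:3]/X[3]
E
python3 - <<'E'
from h import *
t=dict(np.load('top0.npz'));s=dict(np.load('scene0.npz'))
hsv=cv2.cvtColor(t['frame'],cv2.COLOR_RGB2HSV);W=cloud(t)
grey=((hsv[...,1]<60)&(hsv[...,2]>110)).astype(np.uint8)
def cont(m,x0,x1,y0,y1):
    k=np.zeros_like(m);k[y0:y1,x0:x1]=m[y0:y1,x0:x1]
    return max(cv2.findContours(k,0,1)[0],key=cv2.contourArea)
for n,b,z in(('wide',(325,370,200,245),.052),('mid',(360,400,250,288),.064),('slim',(312,342,245,275),.074)):
    k=np.zeros_like(grey);zz=W[...,2];x0,x1,y0,y1=b
    r=zz[y0:y1,x0:x1];k[y0:y1,x0:x1]=(r>z-.007)
    c=cont(k,*b);(u,v),rad=cv2.minEnclosingCircle(c);g=cont(grey,*b);gc=cv2.minEnclosingCircle(g)
    print(n,(u,v),rad,ray(t,(u,v),z).round(4),'grey',gc,ray(t,gc[0],z).round(4),'zmax',r.max().round(4),'med pts',np.median(W[y0:y1,x0:x1][r>z-.007],0).round(4))
c=cont(grey,145,205,240,302);rc=cv2.minAreaRect(c);bx=cv2.boxPoints(rc)
B=np.array([ray(t,p,.046)for p in bx]);print('plate',rc,B.round(4).tolist(),B.mean(0).round(4),[np.linalg.norm(B[i]-B[i-1]).round(4) for i in range(4)])
# blue base
bl=((hsv[...,0]>100)&(hsv[...,0]<125)&(hsv[...,1]>150)&(np.abs(W[...,2]-.03)<.008)).astype(np.uint8)
P=W[bl>0][:,:2];rb=cv2.minAreaRect((P*1000).astype(np.float32));print('base',rb)
def ball(c,x0,x1,y0,y1):
    m=(c['frame'].max(2)<45).astype(np.uint8);g=cont(m,x0,x1,y0,y1);return cv2.minEnclosingCircle(g),cv2.contourArea(g)
bt=ball(t,208,230,236,256);bs=ball(s,302,322,138,156);print(bt,bs,'ball',tri(t,bt[0][0],s,bs[0][0]),ray(t,bt[0][0],.157))
print('lockbase pts',np.median(W[222:246,205:230][np.abs(W[222:246,205:230,2]-.055)<.004],0))
E
```

```text
wide (350.2229309082031, 220.4777069091797) 11.338167190551758 [ 0.5839 -0.223   0.052 ] grey ((349.35675048828125, 221.79212951660156), 13.06117057800293) [ 0.5805 -0.2207  0.052 ] zmax 1.2751 med pts [ 0.583  -0.2226  0.0516]
mid (380.68988037109375, 267.4620361328125) 9.03201675415039 [ 0.4634 -0.2939  0.064 ] grey ((379.0227355957031, 268.0), 11.022819519042969) [ 0.4621 -0.2897  0.064 ] zmax 1.2751 med pts [ 0.4624 -0.2936  0.0634]
slim (326.0714416503906, 257.78570556640625) 6.550516605377197 [ 0.4875 -0.1572  0.074 ] grey ((325.29998779296875, 258.70001220703125), 7.653873920440674) [ 0.4853 -0.1552  0.074 ] zmax 1.2751 med pts [ 0.4871 -0.1572  0.0734]
plate ((174.5548553466797, 271.318115234375), (46.35060119628906, 38.704795837402344), 80.21759033203125) [[0.507, 0.2831, 0.046], [0.5232, 0.1867, 0.046], [0.4083, 0.1642, 0.046], [0.3925, 0.2592, 0.046]] [0.4577 0.2233 0.046 ] [np.float64(0.1169), np.float64(0.0977), np.float64(0.1171), np.float64(0.0963)]
base ((579.4669189453125, 246.06381225585938), (394.032470703125, 147.18653869628906), 10.843796730041504)
(((218.09091186523438, 246.21212768554688), 5.2246222496032715), 53.0) (((311.3985595703125, 146.55796813964844), 5.618954658508301), 82.5) ball [0.51033183 0.10104671 0.15588989] [0.50994114 0.100453   0.157     ]
lockbase pts [0.55071286 0.10146832 0.05487305]
```

Request:
drive_tool([
  {"dx": 0.457,"dy": -0.491,"dz": 0,"roll": 0.131,"hand": 0},
  {"dx": 0.457,"dy": -0.491,"dz": 0,"roll": 0.131,"hand": 0},
  {"dx": 0.457,"dy": -0.491,"dz": 0,"roll": 0.131,"hand": 0},
  {"dx": 0.457,"dy": -0.491,"dz": 0,"roll": 0.131,"hand": 0},
  {"dx": 0.457,"dy": -0.491,"dz": 0,"roll": 0.131,"hand": 0},
  {"dx": 0.457,"dy": -0.491,"dz": 0,"roll": 0.131,"hand": 0},
  {"dx": 0.457,"dy": -0.491,"dz": 0,"roll": 0.131,"hand": 0},
  {"dx": 0.457,"dy": -0.491,"dz": 0,"roll": 0.131,"hand": 0},
  {"dx": 0.457,"dy": -0.491,"dz": 0,"roll": 0.131,"hand": 0},
  {"dx": 0.457,"dy": -0.491,"dz": 0,"roll": 0.131,"hand": 0},
  {"dx": 0.457,"dy": -0.491,"dz": 0,"roll": 0.131,"hand": 0},
  {"dx": 0.457,"dy": -0.491,"dz": 0,"roll": 0.131,"hand": 0},
  {"dx": 0.457,"dy": -0.491,"dz": 0,"roll": 0.131,"hand": 0},
  {"dx": 0.457,"dy": -0.491,"dz": 0,"roll": 0.131,"hand": 0},
  {"dx": 0.457,"dy": -0.491,"dz": 0,"roll": 0.131,"hand": 0},
  {"dx": 0.457,"dy": -0.491,"dz": 0,"roll": 0.131,"hand": 0},
  {"dx": 0.457,"dy": -0.491,"dz": 0,"roll": 0.131,"hand": 0},
  {"dx": 0.457,"dy": -0.491,"dz": 0,"roll": 0.131,"hand": 0},
  {"dx": 0.457,"dy": -0.491,"dz": 0,"roll": 0.131,"hand": 0},
  {"dx": 0.457,"dy": -0.491,"dz": 0,"roll": 0.131,"hand": 0},
], force=20)

```text
time: 1.77
ee_pos: [0.452, 0.0871, 0.4047]
tcp_rot: [-180.0, 0.0, 11.0]
wrist_force: [-1.0, -0.7, -0.3]
opening: 0.0
```

Request:
drive_tool([
  {"dx": 0,"dy": -0.002,"dz": 0.03},
  {"dx": 0,"dy": -0.002,"dz": 0.06},
  {"dx": 0,"dy": -0.002,"dz": 0.09},
  {"dx": 0,"dy": -0.002,"dz": 0.09},
  {"dx": 0,"dy": -0.002,"dz": 0.09},
])

```text
invalid input at $.plan[0]: expected keys dx, dy, dz, roll, hand
```

```bash
python3 - <<'E'
from h import *
from workcell import bot
print(bot.tips_ahead,bot.get_obs()['ee_pos'],bot.get_obs()['wrist_force'])
c=bot.camera('scene');w=bot.camera('wrist')
im=np.hstack([cv2.resize(c['frame'][60:240,220:420],(400,360)),cv2.resize(w['frame'],(400,300))[:300] if 0 else cv2.copyMakeBorder(cv2.resize(w['frame'],(400,300)),0,60,0,0,0)])
cv2.imwrite('pics/s1.png',im[:,:,::-1])
E
```

```text
0.1734 [0.45196617 0.08708515 0.40471363] [-1.00308208 -0.67329107 -0.27800642]
```

View pics/s1.png

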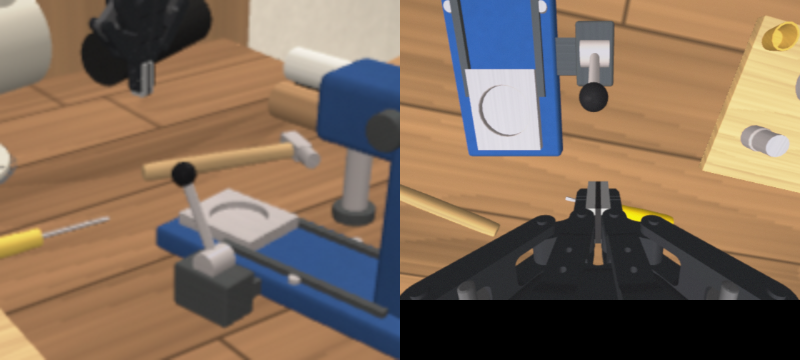

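The first move was refused because it was missing keys. The crop shows the shut fingertips at about (143,93) and the ball at (183,174). In the wrist half the ball (593,97) is straight ahead of the fingertips (598,185).

Request:
drive_tool([
  {"dx": 0,"dy": -0.002,"dz": 0.03,"roll": 0,"hand": 0},
  {"dx": 0,"dy": -0.002,"dz": 0.06,"roll": 0,"hand": 0},
  {"dx": 0,"dy": -0.002,"dz": 0.09,"roll": 0,"hand": 0},
  {"dx": 0,"dy": -0.002,"dz": 0.09,"roll": 0,"hand": 0},
  {"dx": 0,"dy": -0.002,"dz": 0.09,"roll": 0,"hand": 0},
])

```text
time: 2.28
ee_pos: [0.4516, 0.0878, 0.3145]
tcp_rot: [-179.9, 0.1, 11.0]
wrist_force: [-0.4, 0.2, 0.9]
opening: 0.0003
```

```bash
python3 - <<'E'
from h import *
s=dict(np.load('scene0.npz'))
for z in(.40-.1864+.005,.4047-.1734,.4047-.16):print(z,((pix(s,[.452,.087,z])-[220,60])*2).round(1))
E
```

```text
0.21860000000000002 [141.1 106. ]
0.2313 [140.9  94.9]
0.2447 [140.7  83.1]
```

Request:
drive_tool([
  {"dx": 0.012,"dy": -0.001,"dz": 0,"roll": 0,"hand": 0},
  {"dx": 0.024,"dy": -0.001,"dz": 0,"roll": 0,"hand": 0},
  {"dx": 0.032,"dy": -0.001,"dz": 0,"roll": 0,"hand": 0},
  {"dx": 0.038,"dy": -0.001,"dz": 0,"roll": 0,"hand": 0},
  {"dx": 0.044,"dy": -0.001,"dz": 0,"roll": 0,"hand": 0},
  {"dx": 0.05,"dy": -0.001,"dz": 0,"roll": 0,"hand": 0},
  {"dx": 0.056,"dy": -0.001,"dz": 0,"roll": 0,"hand": 0},
  {"dx": 0.062,"dy": -0.001,"dz": 0,"roll": 0,"hand": 0},
  {"dx": 0.068,"dy": -0.001,"dz": 0,"roll": 0,"hand": 0},
  {"dx": 0.074,"dy": -0.001,"dz": 0,"roll": 0,"hand": 0},
  {"dx": 0.08,"dy": -0.001,"dz": 0,"roll": 0,"hand": 0},
  {"dx": 0.086,"dy": -0.001,"dz": 0,"roll": 0,"hand": 0},
  {"dx": 0.092,"dy": -0.001,"dz": 0,"roll": 0,"hand": 0},
  {"dx": 0.098,"dy": -0.001,"dz": 0,"roll": 0,"hand": 0},
  {"dx": 0.104,"dy": -0.001,"dz": 0,"roll": 0,"hand": 0},
  {"dx": 0.11,"dy": -0.001,"dz": 0,"roll": 0,"hand": 0},
  {"dx": 0.115,"dy": -0.001,"dz": 0,"roll": 0,"hand": 0},
  {"dx": 0.115,"dy": -0.001,"dz": 0,"roll": 0,"hand": 0},
])

```text
time: 3.78
ee_pos: [0.5658, 0.1116, 0.3143]
tcp_rot: [-179.9, 0.0, 11.2]
wrist_force: [0.3, -0.5, 0.6]
opening: 0.0001
```

```bash
python3 - <<'E'
from h import *
from workcell import bot
c=bot.camera('scene')
w=bot.camera('wrist')
im=np.hstack([cv2.resize(c['frame'][60:240,220:420],(400,360)),cv2.copyMakeBorder(cv2.resize(w['frame'],(400,300)),0,60,0,0,0)])
cv2.imwrite('pics/s2.png',im[:,:,::-1])
E
```

```text
(no output)
```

View pics/s2.png

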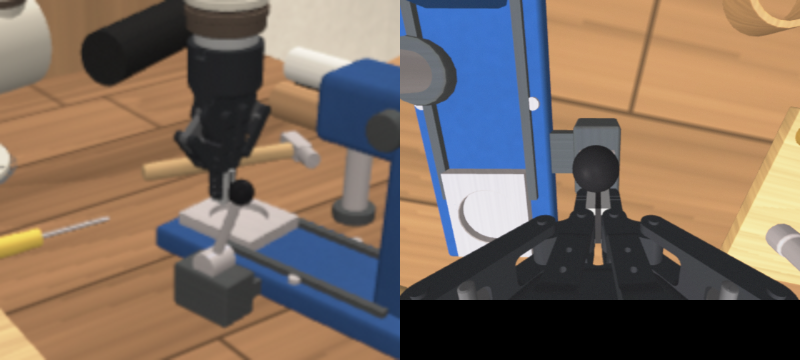

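The lever is past upright, with its ball at (241,193) against the fingertips. I'll push on slowly until the stop pushes back.

Request:
drive_tool([
  {"dx": 0.004,"dy": 0,"dz": 0,"roll": 0,"hand": 0},
  {"dx": 0.008,"dy": 0,"dz": 0,"roll": 0,"hand": 0},
  {"dx": 0.012,"dy": 0,"dz": 0,"roll": 0,"hand": 0},
  {"dx": 0.014,"dy": 0,"dz": 0,"roll": 0,"hand": 0},
  {"dx": 0.014,"dy": 0,"dz": 0,"roll": 0,"hand": 0},
  {"dx": 0.014,"dy": 0,"dz": 0,"roll": 0,"hand": 0},
])

```text
time: 4.38
ee_pos: [0.5787, 0.1141, 0.3145]
tcp_rot: [-179.9, 0.0, 11.2]
wrist_force: [-1.5, -0.9, -1.8]
opening: 0.0
```

Request:
drive_tool([
  {"dx": 0.002,"dy": 0,"dz": 0,"roll": 0,"hand": 0},
  {"dx": 0.002,"dy": 0,"dz": 0,"roll": 0,"hand": 0},
])

```text
time: 4.55
ee_pos: [0.5796, 0.1143, 0.3144]
tcp_rot: [-179.9, 0.2, 11.2]
wrist_force: [-10.9, -3.1, 0.9]
opening: -0.0003
```

The wrist force rose to about 11 N, so the lever is at its stop. I'll back off, lift and check it.

Request:
drive_tool([
  {"dx": -0.02,"dy": 0,"dz": 0,"roll": 0,"hand": 0},
  {"dx": -0.05,"dy": 0,"dz": 0,"roll": 0,"hand": 0},
  {"dx": -0.05,"dy": 0,"dz": -0.03,"roll": 0,"hand": 0},
  {"dx": -0.05,"dy": 0,"dz": -0.07,"roll": 0,"hand": 0},
  {"dx": -0.05,"dy": 0,"dz": -0.1,"roll": 0,"hand": 0},
  {"dx": -0.05,"dy": 0,"dz": -0.1,"roll": 0,"hand": 0},
  {"dx": -0.05,"dy": 0,"dz": -0.1,"roll": 0,"hand": 0},
])

```text
time: 5.13
ee_pos: [0.5319, 0.1047, 0.4172]
tcp_rot: [-179.9, -0.3, 11.2]
wrist_force: [-0.3, -1.0, 0.2]
opening: 0.0002
```

```bash
python3 - <<'E'
from h import *
from workcell import bot
c=bot.camera('scene');w=bot.camera('wrist')
print(((pix(c,[.6028,.1187,.153])-[220,60])*2).round(1), (pix(w,[.6028,.1187,.153])*400/560+[400,0]).round(1))
m=(c['frame'].max(2)<45).astype(np.uint8)[130:180,330:365]
k=max(cv2.findContours(m,0,1)[0],key=cv2.contourArea);(u,v),r=cv2.minEnclosingCircle(k);print(u+330,v+130,r,ray(c,(u+330,v+130),.153))
im=np.hstack([cv2.resize(c['frame'][60:240,220:420],(400,360)),cv2.copyMakeBorder(cv2.resize(w['frame'],(400,300)),0,60,0,0,0)])
cv2.imwrite('pics/s3.png',im[:,:,::-1])
# die positions by wrist depth not in view; compute shift to the die hover
o=bot.get_obs();y=np.radians(o['tcp_rot'][2]);d=np.array([.583,-.2225])-o['ee_pos'][:2]
print(o['ee_pos'],'dx',d@[np.cos(y),np.sin(y)],'dy',d@[np.sin(y),-np.cos(y)])
E
```

```text
[248.3 202.1] [598.1  83.3]
344.6904764175415 160.2142848968506 6.027719020843506 [0.60045422 0.12206345 0.153     ]
[0.53175024 0.10464791 0.41425818] dx -0.01321826625399157 dy 0.330873947707353
```

View pics/s3.png

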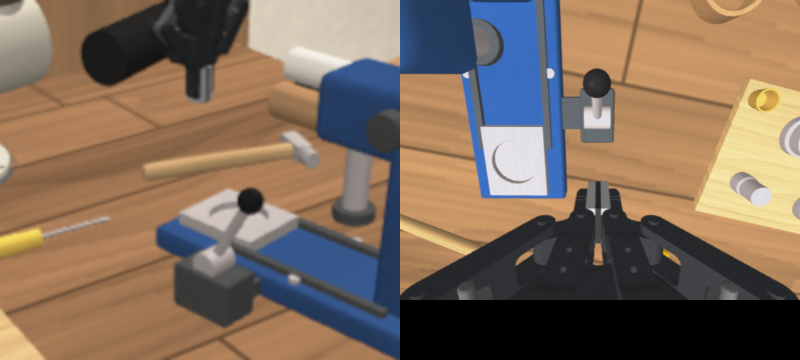

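The lever ball is at (250,200), within 2–3 px of where the back stop should put it, and nothing else has moved. Next I'll move over the wide die, staying high.

Request:
drive_tool([
  {"dx": -0.013,"dy": 0.331,"dz": 0,"roll": 0,"hand": 0},
  {"dx": -0.013,"dy": 0.331,"dz": 0,"roll": 0,"hand": 0},
  {"dx": -0.013,"dy": 0.331,"dz": 0,"roll": 0,"hand": 0},
  {"dx": -0.013,"dy": 0.331,"dz": 0,"roll": 0,"hand": 0},
  {"dx": -0.013,"dy": 0.331,"dz": 0,"roll": 0,"hand": 0},
  {"dx": -0.013,"dy": 0.331,"dz": 0,"roll": 0,"hand": 0},
  {"dx": -0.013,"dy": 0.331,"dz": 0,"roll": 0,"hand": 0},
  {"dx": -0.013,"dy": 0.331,"dz": 0,"roll": 0,"hand": 0},
  {"dx": -0.013,"dy": 0.331,"dz": 0,"roll": 0,"hand": 0},
  {"dx": -0.013,"dy": 0.331,"dz": 0,"roll": 0,"hand": 0},
  {"dx": -0.013,"dy": 0.331,"dz": 0,"roll": 0,"hand": 0},
  {"dx": -0.013,"dy": 0.331,"dz": 0,"roll": 0,"hand": 0},
  {"dx": -0.013,"dy": 0.331,"dz": 0,"roll": 0,"hand": 0},
  {"dx": -0.013,"dy": 0.331,"dz": 0,"roll": 0,"hand": 0},
])

```text
time: 6.4
ee_pos: [0.5831, -0.2214, 0.4143]
tcp_rot: [-179.9, -0.0, 11.3]
wrist_force: [-0.2, -0.2, 1.1]
opening: 0.0001
```

```bash
python3 - <<'E'
from h import *
from workcell import bot
w=bot.camera('wrist');W=cloud(w)
o=bot.get_obs();print(o['ee_pos'],o['tcp_rot'])
m=(np.abs(W[...,2]-.052)<.004)&(np.hypot(W[...,0]-.583,W[...,1]+.2225)<.06)
P=W[m];print(m.sum(),P.mean(0) if m.sum() else 0,P.min(0),P.max(0),pix(w,[.583,-.2225,.052]))
y=np.radians(o['tcp_rot'][2]);d=np.array([.583,-.2225])-o['ee_pos'][:2]
print('dx',d@[np.cos(y),np.sin(y)],'dy',d@[np.sin(y),-np.cos(y)],'dz',o['ee_pos'][2]-.2554)
cv2.imwrite('pics/w4.png',w['frame'][:,:,::-1])
E
```

```text
[ 0.58309516 -0.22157872  0.41440598] [-1.79903582e+02 -2.64159018e-02  1.12718396e+01]
2276 [ 0.58483893 -0.22332826  0.05285551] [ 0.55505734 -0.2525429   0.0481453 ] [ 0.61284204 -0.19469137  0.05528708] [278.23483535 185.24075135]
dx -0.0002734033150441032 dy 0.0008849057513714516 dz 0.15900598320166542
```

View pics/w4.png

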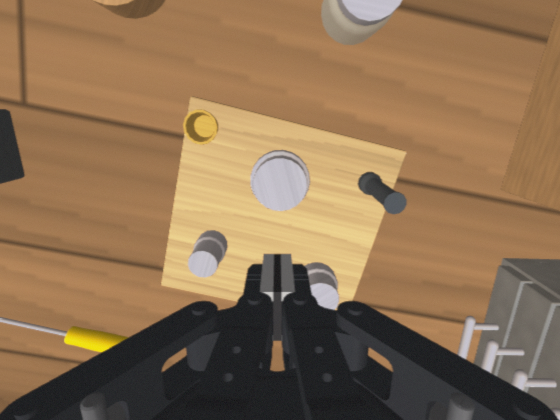

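The wrist view has the wide die at (280,180), giving (0.584, -0.223), which agrees with the top view. The punch (385,195) and pot (201,127) are well clear. I'll descend to 3 cm above the die.

Request:
drive_tool([
  {"dx": 0.001,"dy": 0.001,"dz": 0.03,"roll": 0,"hand": 0},
  {"dx": 0.001,"dy": 0.001,"dz": 0.06,"roll": 0,"hand": 0},
  {"dx": 0.001,"dy": 0.001,"dz": 0.09,"roll": 0,"hand": 0},
  {"dx": 0.001,"dy": 0.001,"dz": 0.115,"roll": 0,"hand": 0},
  {"dx": 0.001,"dy": 0.001,"dz": 0.135,"roll": 0,"hand": 0},
  {"dx": 0.001,"dy": 0.001,"dz": 0.15,"roll": 0,"hand": 0},
  {"dx": 0.001,"dy": 0.001,"dz": 0.158,"roll": 0,"hand": 0},
  {"dx": 0.001,"dy": 0.001,"dz": 0.158,"roll": 0,"hand": 0},
  {"dx": 0.001,"dy": 0.001,"dz": 0.158,"roll": 0,"hand": 0},
])

```text
time: 7.2
ee_pos: [0.5843, -0.2228, 0.2567]
tcp_rot: [-179.9, -0.0, 11.2]
wrist_force: [0.3, 0.2, 0.4]
opening: 0.0001
```

```bash
python3 - <<'E'
from h import *
from workcell import bot
o=bot.get_obs();print(o['ee_pos'],o['tcp_rot'],o['ee_pos'][2]-.1734)
c=bot.camera('scene');print(pix(c,[.584,-.223,.082]))
im=np.hstack([cv2.resize(c['frame'][170:320,90:290],(500,375))])
cv2.imwrite('pics/s5.png',im[:,:,::-1])
E
```

```text
[ 0.58428702 -0.22281534  0.25668345] [-1.79900903e+02 -1.83349072e-02  1.12174414e+01] 0.08328345047070518
[191.84410489 240.02354621]
```

View pics/s5.png

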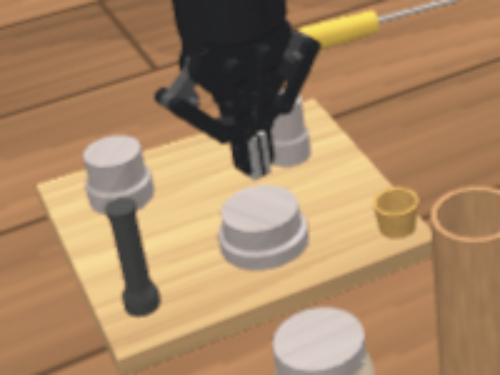

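The fingertips (258,175) hang over the middle of the wide die (261,208), touching nothing, with 31 mm of clearance. Now I'll hold.

Request:
drive_tool([
  {"dx": 0,"dy": 0,"dz": 0,"roll": 0,"hand": 0},
  {"dx": 0,"dy": 0,"dz": 0,"roll": 0,"hand": 0},
  {"dx": 0,"dy": 0,"dz": 0,"roll": 0,"hand": 0},
  {"dx": 0,"dy": 0,"dz": 0,"roll": 0,"hand": 0},
  {"dx": 0,"dy": 0,"dz": 0,"roll": 0,"hand": 0},
  {"dx": 0,"dy": 0,"dz": 0,"roll": 0,"hand": 0},
  {"dx": 0,"dy": 0,"dz": 0,"roll": 0,"hand": 0},
  {"dx": 0,"dy": 0,"dz": 0,"roll": 0,"hand": 0},
  {"dx": 0,"dy": 0,"dz": 0,"roll": 0,"hand": 0},
  {"dx": 0,"dy": 0,"dz": 0,"roll": 0,"hand": 0},
  {"dx": 0,"dy": 0,"dz": 0,"roll": 0,"hand": 0},
  {"dx": 0,"dy": 0,"dz": 0,"roll": 0,"hand": 0},
  {"dx": 0,"dy": 0,"dz": 0,"roll": 0,"hand": 0},
  {"dx": 0,"dy": 0,"dz": 0,"roll": 0,"hand": 0},
  {"dx": 0,"dy": 0,"dz": 0,"roll": 0,"hand": 0},
  {"dx": 0,"dy": 0,"dz": 0,"roll": 0,"hand": 0},
  {"dx": 0,"dy": 0,"dz": 0,"roll": 0,"hand": 0},
  {"dx": 0,"dy": 0,"dz": 0,"roll": 0,"hand": 0},
  {"dx": 0,"dy": 0,"dz": 0,"roll": 0,"hand": 0},
  {"dx": 0,"dy": 0,"dz": 0,"roll": 0,"hand": 0},
])

```text
time: 8.92
ee_pos: [0.5842, -0.2231, 0.2561]
tcp_rot: [-179.9, -0.0, 11.2]
wrist_force: [0.3, -0.4, 0.5]
opening: 0.0002
```

Request:
drive_tool([
  {"dx": 0,"dy": 0,"dz": 0,"roll": 0,"hand": 0},
  {"dx": 0,"dy": 0,"dz": 0,"roll": 0,"hand": 0},
  {"dx": 0,"dy": 0,"dz": 0,"roll": 0,"hand": 0},
  {"dx": 0,"dy": 0,"dz": 0,"roll": 0,"hand": 0},
  {"dx": 0,"dy": 0,"dz": 0,"roll": 0,"hand": 0},
  {"dx": 0,"dy": 0,"dz": 0,"roll": 0,"hand": 0},
  {"dx": 0,"dy": 0,"dz": 0,"roll": 0,"hand": 0},
  {"dx": 0,"dy": 0,"dz": 0,"roll": 0,"hand": 0},
  {"dx": 0,"dy": 0,"dz": 0,"roll": 0,"hand": 0},
  {"dx": 0,"dy": 0,"dz": 0,"roll": 0,"hand": 0},
  {"dx": 0,"dy": 0,"dz": 0,"roll": 0,"hand": 0},
  {"dx": 0,"dy": 0,"dz": 0,"roll": 0,"hand": 0},
  {"dx": 0,"dy": 0,"dz": 0,"roll": 0,"hand": 0},
  {"dx": 0,"dy": 0,"dz": 0,"roll": 0,"hand": 0},
  {"dx": 0,"dy": 0,"dz": 0,"roll": 0,"hand": 0},
  {"dx": 0,"dy": 0,"dz": -0.03,"roll": 0,"hand": 0},
  {"dx": 0,"dy": 0,"dz": -0.07,"roll": 0,"hand": 0},
  {"dx": 0,"dy": 0,"dz": -0.11,"roll": 0,"hand": 0},
  {"dx": 0,"dy": 0,"dz": -0.15,"roll": 0,"hand": 0},
  {"dx": 0,"dy": 0,"dz": -0.158,"roll": 0,"hand": 0},
])

```text
time: 10.58
ee_pos: [0.5838, -0.2233, 0.4217]
tcp_rot: [179.8, -0.4, 11.2]
wrist_force: [0.3, -0.1, 1.1]
opening: -0.0
```

Request:
drive_tool([
  {"dx": -0.037,"dy": -0.462,"dz": 0,"roll": 0,"hand": 0},
  {"dx": -0.037,"dy": -0.462,"dz": 0,"roll": 0,"hand": 0},
  {"dx": -0.037,"dy": -0.462,"dz": 0,"roll": 0,"hand": 0},
  {"dx": -0.037,"dy": -0.462,"dz": 0,"roll": 0,"hand": 0},
  {"dx": -0.037,"dy": -0.462,"dz": 0,"roll": 0,"hand": 0},
  {"dx": -0.037,"dy": -0.462,"dz": 0,"roll": 0,"hand": 0},
  {"dx": -0.037,"dy": -0.462,"dz": 0,"roll": 0,"hand": 0},
  {"dx": -0.037,"dy": -0.462,"dz": 0,"roll": 0,"hand": 0},
  {"dx": -0.037,"dy": -0.462,"dz": 0,"roll": 0,"hand": 0},
  {"dx": -0.037,"dy": -0.462,"dz": 0,"roll": 0,"hand": 0},
  {"dx": -0.037,"dy": -0.462,"dz": 0,"roll": 0,"hand": 0},
  {"dx": -0.037,"dy": -0.462,"dz": 0,"roll": 0,"hand": 0},
  {"dx": -0.037,"dy": -0.462,"dz": 0,"roll": 0,"hand": 0},
  {"dx": -0.037,"dy": -0.462,"dz": 0,"roll": 0,"hand": 0},
  {"dx": -0.037,"dy": -0.462,"dz": 0,"roll": 0,"hand": 0},
  {"dx": -0.037,"dy": -0.462,"dz": 0,"roll": 0,"hand": 0},
])

```text
time: 11.92
ee_pos: [0.4835, 0.1241, 0.4147]
tcp_rot: [-178.3, 0.0, 14.1]
wrist_force: [0.2, 0.4, 1.2]
opening: -0.0002
```

```bash
python3 - <<'E'
from h import *
from workcell import bot
w=bot.camera('wrist');W=cloud(w)
o=bot.get_obs();S=np.array([.4573,.2228])
print(o['ee_pos'],o['tcp_rot'],'cam',-w['R'].T@w['t'])
near=np.hypot(W[...,0]-S[0],W[...,1]-S[1])
P=W[(np.abs(W[...,2]-.046)<.004)&(near<.09)];r=cv2.minAreaRect((P[:,:2]*1000).astype(np.float32));print('plate',r)
Q=W[(np.abs(W[...,2]-.036)<.003)&(near<.05)];print('seat floor',len(Q),cv2.minEnclosingCircle((Q[:,:2]*1000).astype(np.float32)) if len(Q) else 0)
y=np.radians(o['tcp_rot'][2]);d=S-o['ee_pos'][:2]
print('dx',d@[np.cos(y),np.sin(y)],'dy',d@[np.sin(y),-np.cos(y)],'dz',o['ee_pos'][2]-.076-.1734)
cv2.imwrite('pics/w6.png',w['frame'][:,:,::-1])
E
```

```text
[0.4834485  0.12418977 0.41470942] [-1.78312217e+02  4.61992318e-02  1.40856782e+01] cam [0.55717345 0.14310712 0.38474291]
plate ((457.0286865234375, 224.93922424316406), (115.70153045654297, 94.71578979492188), 10.954240798950195)
seat floor 3142 ((457.333984375, 217.50096130371094), 44.47438430786133)
dx -0.0013632695000603788 dy -0.10200913278850111 dz 0.16530941792025772
```

View pics/w6.png

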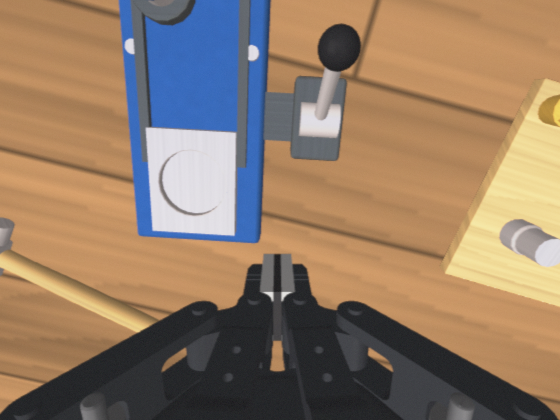

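The arm stopped short at (0.4835, 0.124) with the yaw drifting, probably because joint 6 hit its range limit. The picture shows the seat at (192,182), the lever back at (339,47), and nothing disturbed. I'll turn the wrist off the limit and see where it settles.

Request:
drive_tool([
  {"dx": 0,"dy": 0,"dz": 0,"roll": -0.1,"hand": 0},
  {"dx": 0,"dy": 0,"dz": 0,"roll": -0.2,"hand": 0},
  {"dx": 0,"dy": 0,"dz": 0,"roll": -0.3,"hand": 0},
  {"dx": 0,"dy": 0,"dz": 0,"roll": -0.4,"hand": 0},
  {"dx": 0,"dy": 0,"dz": 0,"roll": -0.5,"hand": 0},
  {"dx": 0,"dy": 0,"dz": 0,"roll": -0.5,"hand": 0},
  {"dx": 0,"dy": 0,"dz": 0,"roll": -0.5,"hand": 0},
])

```text
time: 12.55
ee_pos: [0.4833, 0.1246, 0.4147]
tcp_rot: [-178.5, -0.8, 42.6]
wrist_force: [0.7, 0.7, 0.1]
opening: 0.0002
```

```bash
python3 - <<'E'
from workcell import bot
import numpy as np
o=bot.get_obs();S=np.array([.4575,.2235])
print(o['time'],o['q'],o['ee_pos'],o['tcp_rot'])
y=np.radians(o['tcp_rot'][2]);d=S-o['ee_pos'][:2]
print('dx',d@[np.cos(y),np.sin(y)],'dy',d@[np.sin(y),-np.cos(y)],'dz',o['ee_pos'][2]-.076-.1734)
E
```

```text
12.55 [ 14.0761116   -1.74695194   4.31516906  96.10774661   1.69186557
 151.4731986 ] [0.48328897 0.12457652 0.41474035] [-178.49165481   -0.76780283   42.59213215]
dx 0.04796334139335367 dy -0.09027980512721684 dz 0.16534034786932283
```

The shift was indeed cut off at joint 6's limit, and that left a 1.7° tilt in the commanded pose, which is harmless for pointing. I'll work out the remaining shift from the true fingertip position.

```bash
cat > tip.py <<'E'
from workcell import bot
import numpy as np
from scipy.spatial.transform import Rotation as Ro
o=bot.get_obs();R=Ro.from_euler('xyz',o['tcp_rot'],degrees=True).as_matrix()
tip=np.array(o['ee_pos'])+R[:,2]*.1734;print(o['time'],'tip',tip.round(4),'q1,5,6',np.round(o['q'],1))
for z in(.2,.076):print('shift to z',z,(R.T@(np.array([.4573,.2232,z])-tip)).round(4))
E
python3 tip.py
```

```text
12.55 tip [0.4819 0.1295 0.2414] q1,5,6 [ 14.1  -1.7   4.3  96.1   1.7 151.5]
shift to z 0.2 [ 0.0447 -0.0845  0.0443]
shift to z 0.076 [ 0.0431 -0.0812  0.1682]
```

Request:
drive_tool([
  {"dx": 0.015,"dy": -0.028,"dz": 0.003,"roll": 0,"hand": 0},
  {"dx": 0.03,"dy": -0.056,"dz": 0.003,"roll": 0,"hand": 0},
  {"dx": 0.045,"dy": -0.085,"dz": 0.003,"roll": 0,"hand": 0},
  {"dx": 0.045,"dy": -0.085,"dz": 0.003,"roll": 0,"hand": 0},
  {"dx": 0.045,"dy": -0.085,"dz": 0.044,"roll": 0,"hand": 0},
  {"dx": 0.044,"dy": -0.083,"dz": 0.08,"roll": 0,"hand": 0},
  {"dx": 0.044,"dy": -0.082,"dz": 0.115,"roll": 0,"hand": 0},
  {"dx": 0.043,"dy": -0.081,"dz": 0.14,"roll": 0,"hand": 0},
  {"dx": 0.043,"dy": -0.081,"dz": 0.157,"roll": 0,"hand": 0},
  {"dx": 0.043,"dy": -0.081,"dz": 0.167,"roll": 0,"hand": 0},
  {"dx": 0.043,"dy": -0.081,"dz": 0.167,"roll": 0,"hand": 0},
  {"dx": 0.043,"dy": -0.081,"dz": 0.167,"roll": 0,"hand": 0},
])

```text
time: 13.55
ee_pos: [0.4586, 0.2181, 0.2511]
tcp_rot: [-178.5, -0.8, 42.7]
wrist_force: [-0.6, 0.4, 0.9]
opening: -0.0002
```

```bash
python3 tip.py; python3 - <<'E'
from h import *
from workcell import bot
c=bot.camera('scene')
cv2.imwrite('pics/s7.png',cv2.resize(c['frame'][60:240,220:460],(640,480))[:,:,::-1])
E
```

```text
13.55 tip [0.4572 0.223  0.0778] q1,5,6 [ 25.1  -1.1 -13.2  77.7   1.7 162.3]
shift to z 0.2 [ 0.0018 -0.0033 -0.1222]
shift to z 0.076 [ 0.0001 -0.      0.0018]
```

View pics/s7.png

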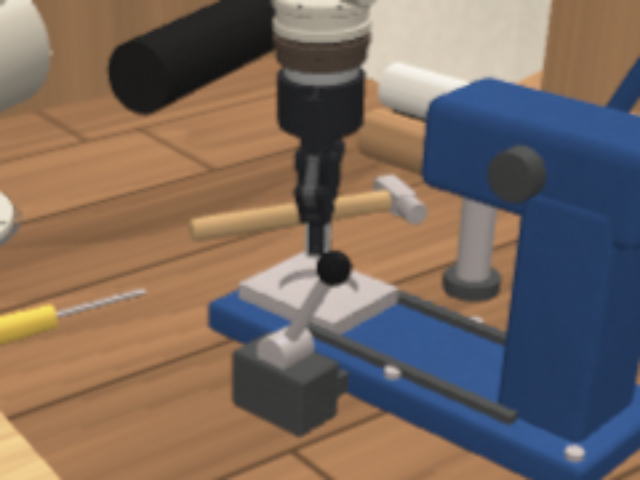

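The fingertips (318,250) are above the middle of the seat (318,285), with 31 mm of clearance. The lever is still back (333,268). I'll hold here, then lift.

Request:
drive_tool([
  {"dx": 0,"dy": 0,"dz": 0,"roll": 0,"hand": 0},
  {"dx": 0,"dy": 0,"dz": 0,"roll": 0,"hand": 0},
  {"dx": 0,"dy": 0,"dz": 0,"roll": 0,"hand": 0},
  {"dx": 0,"dy": 0,"dz": 0,"roll": 0,"hand": 0},
  {"dx": 0,"dy": 0,"dz": 0,"roll": 0,"hand": 0},
  {"dx": 0,"dy": 0,"dz": 0,"roll": 0,"hand": 0},
  {"dx": 0,"dy": 0,"dz": 0,"roll": 0,"hand": 0},
  {"dx": 0,"dy": 0,"dz": 0,"roll": 0,"hand": 0},
  {"dx": 0,"dy": 0,"dz": 0,"roll": 0,"hand": 0},
  {"dx": 0,"dy": 0,"dz": 0,"roll": 0,"hand": 0},
  {"dx": 0,"dy": 0,"dz": 0,"roll": 0,"hand": 0},
  {"dx": 0,"dy": 0,"dz": 0,"roll": 0,"hand": 0},
  {"dx": 0,"dy": 0,"dz": 0,"roll": 0,"hand": 0},
  {"dx": 0,"dy": 0,"dz": 0,"roll": 0,"hand": 0},
  {"dx": 0,"dy": 0,"dz": 0,"roll": 0,"hand": 0},
  {"dx": 0,"dy": 0,"dz": 0,"roll": 0,"hand": 0},
  {"dx": 0,"dy": 0,"dz": 0,"roll": 0,"hand": 0},
  {"dx": 0,"dy": 0,"dz": 0,"roll": 0,"hand": 0},
  {"dx": 0,"dy": 0,"dz": 0,"roll": 0,"hand": 0},
  {"dx": 0,"dy": 0,"dz": 0,"roll": 0,"hand": 0},
])

```text
time: 15.27
ee_pos: [0.4584, 0.2182, 0.2506]
tcp_rot: [-178.5, -0.8, 42.8]
wrist_force: [0.0, 0.1, 0.6]
opening: -0.0001
```

Request:
drive_tool([
  {"dx": 0,"dy": 0,"dz": 0,"roll": 0,"hand": 0},
  {"dx": 0,"dy": 0,"dz": 0,"roll": 0,"hand": 0},
  {"dx": 0,"dy": 0,"dz": 0,"roll": 0,"hand": 0},
  {"dx": 0,"dy": 0,"dz": 0,"roll": 0,"hand": 0},
  {"dx": 0,"dy": 0,"dz": 0,"roll": 0,"hand": 0},
  {"dx": 0,"dy": 0,"dz": 0,"roll": 0,"hand": 0},
  {"dx": 0,"dy": 0,"dz": 0,"roll": 0,"hand": 0},
  {"dx": 0,"dy": 0,"dz": 0,"roll": 0,"hand": 0},
  {"dx": 0,"dy": 0,"dz": 0,"roll": 0,"hand": 0},
  {"dx": 0,"dy": 0,"dz": 0,"roll": 0,"hand": 0},
  {"dx": 0,"dy": 0,"dz": 0,"roll": 0,"hand": 0},
  {"dx": 0,"dy": 0,"dz": 0,"roll": 0,"hand": 0},
  {"dx": 0,"dy": 0,"dz": 0,"roll": 0,"hand": 0},
  {"dx": 0,"dy": 0,"dz": 0,"roll": 0,"hand": 0},
  {"dx": 0,"dy": 0,"dz": -0.03,"roll": 0,"hand": 0},
  {"dx": 0,"dy": 0,"dz": -0.06,"roll": 0,"hand": 0},
  {"dx": 0,"dy": 0,"dz": -0.09,"roll": 0,"hand": 0},
  {"dx": 0,"dy": 0,"dz": -0.12,"roll": 0,"hand": 0},
  {"dx": 0,"dy": 0,"dz": -0.12,"roll": 0,"hand": 0},
  {"dx": 0,"dy": 0,"dz": -0.12,"roll": 0,"hand": 0},
])

```text
time: 16.93
ee_pos: [0.4596, 0.2148, 0.3723]
tcp_rot: [-178.6, -1.0, 42.8]
wrist_force: [0.6, -0.6, -0.1]
opening: -0.0001
```

```bash
python3 tip.py; python3 - <<'E'
from h import *
from workcell import bot
c=bot.camera('scene');m=(c['frame'].max(2)<45).astype(np.uint8)[145:180,330:365]
k=max(cv2.findContours(m,0,1)[0],key=cv2.contourArea);(u,v),r=cv2.minEnclosingCircle(k);print('ball',u+330,v+145,r)
s=np.load('scene0.npz')['frame'];d=cv2.absdiff(s,c['frame']).max(2);print('diff px in board area',(d[190:360,95:380]>40).sum())
bot.job_done()
E
```

```text
16.9333 tip [0.4588 0.22   0.1989] q1,5,6 [ 24.7  -1.7  -0.4  90.9   1.7 161.9]
shift to z 0.2 [ 0.0011 -0.0034 -0.001 ]
shift to z 0.076 [-0.001  -0.0003  0.123 ]
ball 344.5769233703613 160.29487133026123 5.888749599456787
diff px in board area 0
the job is handed in; nothing more can be done
```

The job is done and handed in at about 17 s, well under the 61 s limit.

- **Lock lever:** I pushed it back until its stop pushed back with about 11 N. In the last image the ball was still within 2–3 px of where the back stop should put it.
- **Pointing:** I held the closed fingertips for about 3 s above the middle of the widest die, then about 3 s above the seat. Both times they were about 3 cm up and within roughly 2 mm of the centre I measured. They touched neither the dies nor the plate and never came down over the two wrong dies.
- **Rest of the scene:** Comparing the first and last images showed no change in the board area (dies, punch, pot, tube, tape and jar). At the end the arm was about 15 cm above the plate, touching nothing.

**What went wrong:**
- One move was refused because it was missing keys.
- On the way to the seat, joint 6 reached its range limit and the arm stopped short. I turned the wrist and corrected the position. The tool was tilted about 1.7° while pointing at the seat, which I allowed for when placing the fingertips.

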